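# Unhook the cordless screwdriver past the sprung keeper and park it in its holder

### The arm

A 6-joint arm with a two-finger parallel gripper is mounted at the origin on the work surface. World frame = base frame: x ahead of the robot, y to its left, z up, the work surface at z = 0. Lengths are in m, angles in rad, forces in N, time in s.
With the tool pointing down it reaches from about 0.35 to 0.975 m from the base axis. Payload 4.9 kg.
Tool frame: the origin (TCP) lies between the finger pads, 19 mm behind the fingertips; this is the grasp point; z points along the fingers, y is the line along which they close (so a half turn about z gives the same grasp; the last joint's range is limited). The gripper opens to 85 mm and grips with 20 to 120 N. Pads are 22 mm wide; open, the fingers measure 114 mm over their backs; the gripper's body (76 mm by 85 mm) begins 54 mm behind the grasp point. The pads swing forward as they close: fully open they stand 13 mm farther back than shut.
Start: joints at [1.123, 0.053, 1.613, -0, 1.476, -0.119], TCP at [0.202, 0.592, 0.25] pointing down, gripper open.
Joint ranges: [-3.01, 3.01], [-1.01, 2.22], [0.06, 2.58], [-1.02, 4.17], [0.09, 2.62], [-3.14, 3.14]. Speed limits (rad/s): [2.57, 2.57, 3.14, 3.14, 3.14, 3.14].

### API

Orientations are given as a unit quaternion [w, x, y, z].
In Python, from plant import manip gives the robot as it stands. The module is installed in compiled form; this text tells all that it offers.
- The arm moves only by the tool move_arm, never from a script. Its argument "rows" is a list of rows, each a list of 7 numbers: the shift along the tool's x, y, z in cm, then the turn, a rotation vector about the tool's x, y, z in degrees, then the opening, from -1 (shut) to 1 (fully open). In form: [[tx, ty, tz, ax, ay, az, jaw], ...]. A call has 1 to 20 rows; each row shifts and turns the commanded pose from where the row before left it, along the tool's axes as they then stand; what a row does not reach is not made up. A row lasts 1/12 s, in which the tool goes at most 41.7 mm and 7.16 degrees, less where a joint would pass 70% of its speed; a pose out of reach is approached as far as the arm can. A call is refused whole if a number of a shift passes 4.17 or a number of a turn 7.16, either way. A call with a gripper value outside its range is refused whole. The fingers move at their own pace and stop on an object; the grip force is fixed at half the most. Time passes only in rows, so rows that do not move let the fingers close. It gives the time, the measured TCP pose, the force, the opening and the grip force at its end, in the units of the state.
- manip.state(): the state, without advancing time (a new reading comes with each control period).
- manip.grab_frame(name): name is "scene" or "top" or "wrist"; returns a dict with "img" (384x512x3 uint8, blue, green, red), "mtx" (3x3 intrinsics, pixels), "R" (3x3) and "t" (3): a world point X has camera coordinates R X + t. Camera axes: x right, y down, z forward; pixel columns grow to the right and rows downward; lengths in m; the calibration is good to about 2 mm. A picture is of the moment at which its call begins. There is no depth.
- manip.job_done(): hands the job in; it is judged then, once.
The state is a dict: "time": time; "joint_pos": joint angles; "joint_vel": joint speeds; "joint_efforts": joint torques, N m; "tool_pos": TCP position; "tool_rot": TCP orientation; "contact_force": force on the tool from outside, world axes, zero at the start; "ft_torque": the same for the moment, N m; "gripper_width": opening from 0.0 (shut) to 1.0 (fully open); "grasp_force": force on a finger pad.
Only numpy, scipy, OpenCV 4.12 (cv2) and the standard library are available. Lean on these libraries where they do the work, as an engineer would, in place of code of your own. Each camera call takes 0.05 s, during which the arm holds its last target. There are 200 camera calls.

### The job

Take the blue cordless screwdriver off the yellow hook of the tool stand and stand it upright, fully home, in the empty bench holder. Hold it by its steel bail and use the bail itself to press the hook's sprung keeper back before lifting it out; work by feel, do not force or wrench the hook and do not touch the stand or keeper with the gripper. Lower the screwdriver into the holder, do not drop it or slam it down, and leave the other tools where they are.

Things in the scene. Friction and masses are not known exactly. Their poses are not given: they have to be found in the camera images.
- driver: Loose cordless in-line screwdriver, blue with black bands, 0.3 to 0.6 kg, hanging nose down from the hook. Origin: centre of the nose's flat underside; z up its axis. Nose 28 mm diameter, body 39 mm from z = 40 to 150 mm (cap top). On the cap stands a rigid closed steel bail in the body's y-z plane (see bail_bar).
- bail_bar (a point): Centre of the bail's top bar (6 mm round, level, along y), 210 mm above the driver's origin, axes as driver. It joins two upright flat legs 12 mm wide (x), 4 mm thick, at y = -22 and +22 mm (48 mm over their outsides), free down to the cap 60 mm below. Grip both legs from above, fingers straddling the hook, TCP 7 to 10 mm below the bar: the gripper clears the hook's top by 10 mm.
- stand: Fixed tool stand. Origin: centre of the underside of its 180 x 120 x 12 mm base; front is -x, z up. 22 mm square post at x = +66 mm, 252 mm high, carries a yellow plate hook (12 mm thick, in the plane y = 0) reaching to the front. Where the hook is clamped in its slot along x varies by up to 11 mm either way, unmeasured: the hook's and keeper's x values below are nominal and shift together.
- hook_seat (a point): On the stand, axes as the stand, at x = -30, z = 252 mm: on the level seat, under the bar (the hanging bar starts within 1 mm of this x whatever the hook's shift). Seat nominally x = -17 to -45 mm; behind it the plate is cut 12 mm lower. Front wall x = -46 to -52 mm up to z = 266 mm. The hook's arm goes down to z = 232 mm: the bail's loop surrounds it until taken off.
- hook_lip (a point): Nominal tip of the lip that runs from the front wall back over the seat (stand x = -11 mm, z = 261 to 266 mm). A bar lifted straight from the seat strikes it. Push the bar back past it, raise it to a centre height of 272 to 285 mm, then carry it to the front over the lip until the bail is clear of the front wall. The hook bends if the driver bears on it with over 18 N.
- keeper_stop (a point): Nominal bar centre with the keeper on its stop (stand x = -4.5, z = 255 mm). Keeper: sprung steel plate, pin at x = +12, z = 283 mm (hook top 289 mm), hanging behind the bar, tip at x = -15 mm. It swings only back (+x), 3 N at first to 7 N fully back (10 N higher up), then a firm stop, its face upright to z = 270 mm. The bar then has 3.5 mm play to the lip: feel the stop, ease off 1 to 2 mm, lift.
- holder: Empty bench holder, fixed: a black upright cup on a round steel foot of 90 mm diameter. Origin: centre of the foot's underside. Inner floor 8 mm above the bench, inner diameter 48 mm, flaring over the top 15 mm to 60 mm at the rim, rim 68 mm above the bench.
- holder_used: A second, identical bench holder, fixed, occupied by the red-handled nut driver. The two holders may be in either place.
- nutdriver: Loose stubby nut driver standing handle down in the occupied holder: red handle 36 mm in diameter, short steel shaft upwards, 106 mm tall (its top is 114 mm above the bench). Origin: centre of its underside. Leave alone.
- screwdriver: Loose screwdriver with red handle, 180 mm long, lying on the bench. Leave alone.
- cutters: Loose side cutters with yellow handles, about 135 x 56 mm, 12 mm high, lying on the bench. Leave alone.
Not all that is in view belongs to the job. There is more than one size of the driver; the job needs the middle-sized. Leave any brown look-alike of the holder alone.

How it is judged:
By the outcome, as a careful person would: the job done as asked, in the order asked, and still so for the second after the job is handed in, with the robot touching nothing.
It also fails if it takes over 64 s, if anything falls off the work surface, if the arm or the gripper's body presses on something with over 40 N, if the wrist force passes 120 N, or if a joint passes its speed limit or range.

## Working session

There is one attempt and no reset: what is moved stays moved. The work goes in short steps, Python scripts to look and compute and a tool call to move; the robot and the scene stay as the last step left them, time stands still between calls to the robot, and variables do not carry over. Pictures are saved under pics/ and viewed, at most 10 in all, crops included, and the job is handed in when it is done.

Besides the shell and the picture viewer there is one more tool, called after "Call:" as a command line: name --pt "numbers of a row" for each row, then --argument value for the rest. move_arm: Moves the arm, as the interface text tells. Its arguments: {"type":"object","properties":{"rows":{"type":"array","items":{"type":"array","items":{"type":"number"}}}},"required":["rows"]}

```bash
mkdir -p pics; cat > h.py <<'E'
import numpy as np, cv2, pickle
from plant import manip
def grab(n):
    f=manip.grab_frame(n); cv2.imwrite(f"pics/{n}_{manip.state()['time']:.2f}.png",f['img']); pickle.dump(f,open(f'{n}.pkl','wb')); return f
def load(n): return pickle.load(open(f'{n}.pkl','rb'))
def ray(f,u,v):
    d=f['R'].T@np.linalg.inv(f['mtx'])@[u,v,1]; c=-f['R'].T@f['t']; return c,d
def atz(f,u,v,z):
    c,d=ray(f,u,v); return c+d*(z-c[2])/d[2]
def proj(f,X):
    p=f['mtx']@(f['R']@np.asarray(X,float)+f['t']); return p[:2]/p[2]
def tri(*obs):
    A=np.zeros((3,3));b=np.zeros(3)
    for f,u,v in obs:
        c,d=ray(f,u,v);d=d/np.linalg.norm(d);P=np.eye(3)-np.outer(d,d);A+=P;b+=P@c
    return np.linalg.solve(A,b)
E
python3 - <<'E'
from h import *
np.set_printoptions(precision=3,suppress=True)
a=[grab(n) for n in('scene','top')]
cv2.imwrite('pics/s0.png',cv2.resize(a[0]['img'],(800,600),interpolation=cv2.INTER_CUBIC));cv2.imwrite('pics/t0.png',cv2.resize(a[1]['img'],(800,600),interpolation=cv2.INTER_CUBIC))
for f in a: print(-f['R'].T@f['t'],f['R'][2],f['mtx'][0])
print(manip.state())
E
```

```text
[1.09  0.4   0.924] [-0.468 -0.458 -0.756] [448.163   0.    255.275]
[ 0.478 -0.061  1.223] [ 0.134 -0.006 -0.991] [486.575   0.    260.686]
{'time': 0.1, 'joint_pos': array([ 1.123,  0.053,  1.614, -0.   ,  1.476, -0.119]), 'joint_vel': array([ 0.   , -0.001, -0.003,  0.001,  0.002, -0.002]), 'joint_efforts': array([ -0.001, -39.49 , -37.136,  -0.   ,   0.004,   0.   ]), 'tool_pos': array([0.202, 0.591, 0.249]), 'tool_rot': array([-0.   ,  0.164,  0.987, -0.001]), 'contact_force': array([ 1.286,  1.098, -0.777]), 'ft_torque': array([ 0.005,  0.024, -0.029]), 'grasp_force': 0.0, 'gripper_width': 1.0029755528519944}
```

View pics/s0.png

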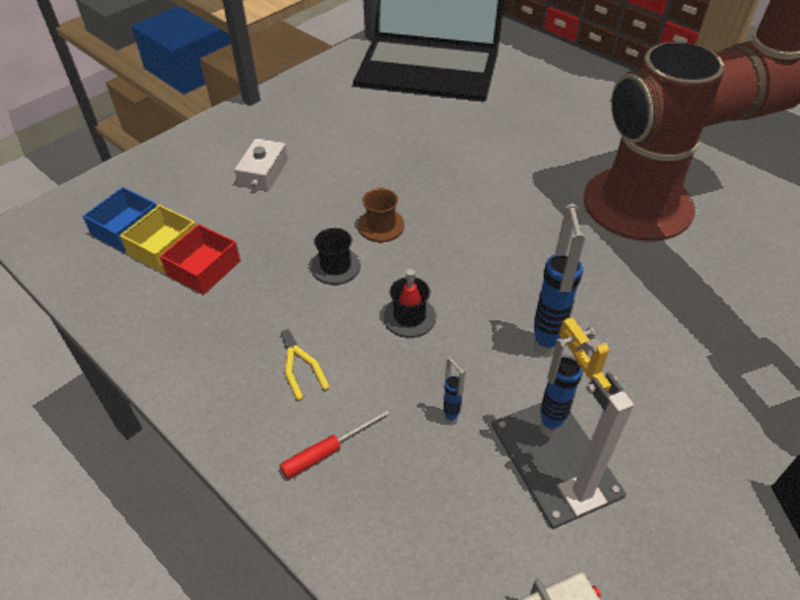

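View pics/t0.png

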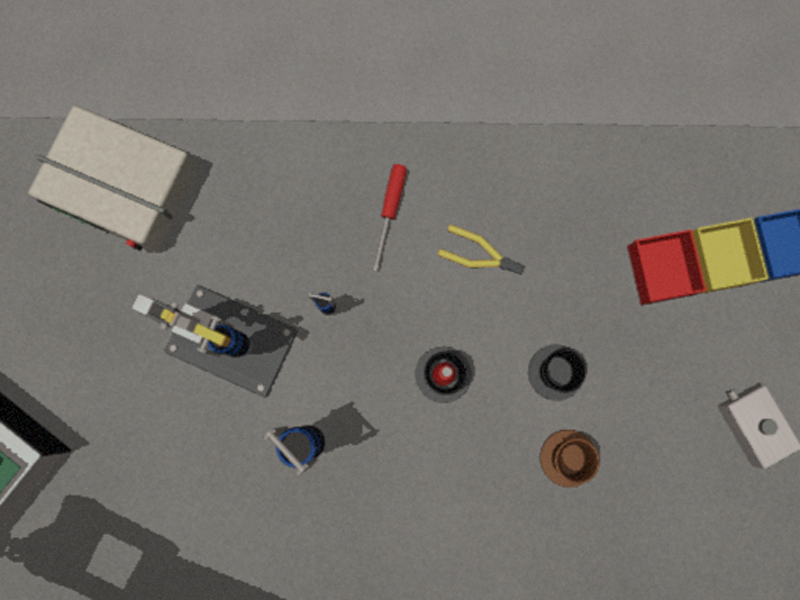

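The scene view shows the driver on the yellow hook near (560,370), the empty black holder near (335,255) and the occupied one near (410,305), all in 800x600 pixels. The top view shows the stand base at (232,340), the empty holder at (558,372) and the brown decoy at (570,460).

```bash
python3 - <<'E'
from h import *
t=load('top')['img'][175:265,80:200];s=load('scene')['img'][195:345,310:410]
a=cv2.resize(t,None,fx=4,fy=4,interpolation=cv2.INTER_CUBIC);b=cv2.resize(s,None,fx=3.2,fy=4,interpolation=cv2.INTER_CUBIC)
h=cv2.resize(load('top')['img'][215:261,330:380],None,fx=5,fy=5)
o=np.zeros((600,800,3),np.uint8);o[:360,:480]=a;o[:600,480:800]=b;o[365:595,:250]=h;cv2.imwrite('pics/c.png',o)
E
```

```text
(no output)
```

View pics/c.png

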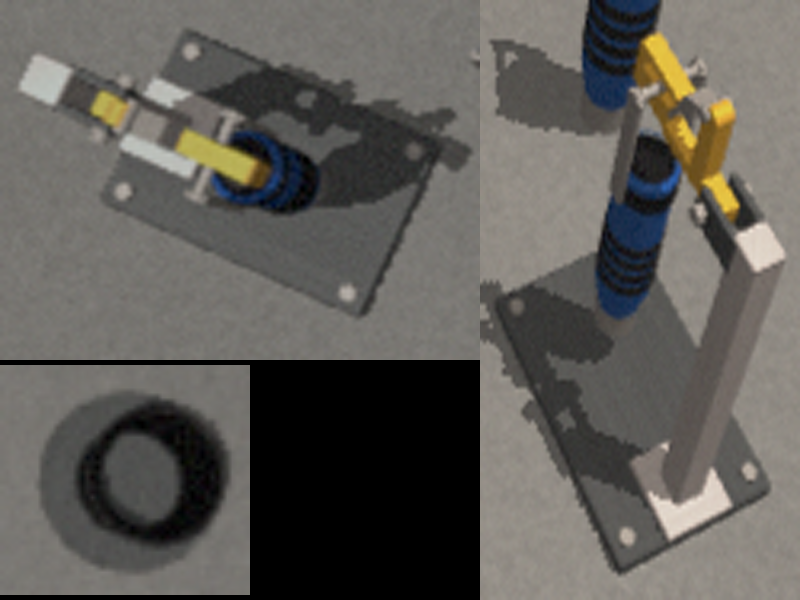

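```bash
cat >> h.py <<'E'
def S2W(p,X):
    c,s=np.cos(p[2]),np.sin(p[2]); X=np.asarray(X,float); return np.array([p[0]+c*X[0]-s*X[1],p[1]+s*X[0]+c*X[1],X[2]])
E
python3 - <<'E'
from h import *
from scipy.optimize import least_squares
np.set_printoptions(precision=4,suppress=True)
t,s=load('top'),load('scene')
T=lambda x,y:(t,80+x/4-.4,175+y/4-.4); S=lambda x,y:(s,310+(x-480)/3.2-.4,195+y/4-.4)
m=[(T(185,32),(.09,-.06,.012)),(T(438,150),(-.09,-.06,.012)),(T(362,315),(-.09,.06,.012)),(T(103,200),(.09,.06,.012)),
(S(770,490),(.09,.06,.012)),(S(620,572),(.09,-.06,.012)),(S(497,300),(-.09,-.06,.012)),(S(752,243),(.066,0,.252)),(T(45,78),(.066,0,.252))]
r=least_squares(lambda p:np.concatenate([proj(o[0],S2W(p,X))-o[1:] for o,X in m]),[.45,.3,1.1],loss='soft_l1')
print(r.x,r.fun.round(1)); p=r.x; np.save('stand.npy',p)
for X in [(-.03,0,.255),(-.03,.022,.255),(-.03,-.022,.255)]:
    w=S2W(p,X);a=proj(t,w);b=proj(s,w)
    print(X,w,'topcrop',(a-[80,175])*4,'scenecrop',((b-[310,195])*[3.2,4])+[480,0])
# measured bar (top view ends at z .255)
e=[atz(*T(230,112),.255),atz(*T(198,198),.255)];print(e,(e[0]+e[1])/2,np.linalg.norm(e[0]-e[1]))
# hook tip front wall top
for q in ((268,165),(262,182)): 
  w=atz(*T(*q),.266);print('frontwall stand x',(w-S2W(p,(0,0,.266)))@[np.cos(p[2]),np.sin(p[2]),0])
# holder: rim and foot, in top crop x5 (330,215), image offset 365
H=lambda x,y:(t,330+x/5-.4,215+(y-365)/5-.4)
print('foot',(atz(*H(39,480),.004)+atz(*H(215,480),.004))/2,atz(*H(130,390),.004),atz(*H(130,572),.004))
print('rim',atz(*H(155,470),.068), 'floor',atz(*H(143,477),.008),np.linalg.norm(atz(*H(79,477),.068)-atz(*H(229,477),.068)))
E
```

```text
[0.5771 0.2133 1.1581] [-0.3 -2.1  1.3 -2.3 -0.6  0.6 -1.2 -0.6  1.  -1.3 -0.1 -1.3 -1.1 -1.2
  2.5 -0.   0.2 -0.7]
(-0.03, 0, 0.255) [0.5651 0.1858 0.255 ] topcrop [214.506  151.4136] scenecrop [666.6717  80.048 ]
(-0.03, 0.022, 0.255) [0.5449 0.1947 0.255 ] topcrop [194.9029 191.6657] scenecrop [698.4835  65.9637]
(-0.03, -0.022, 0.255) [0.5852 0.177  0.255 ] topcrop [233.9985 111.3888] scenecrop [634.4532  94.3124]
[array([0.5857, 0.1798, 0.255 ]), array([0.5426, 0.1938, 0.255 ])] [0.5641 0.1868 0.255 ] 0.045327795196587604
frontwall stand x -0.05882745738904666
frontwall stand x -0.05981637289105769
foot [ 0.5313 -0.3053  0.004 ] [ 0.5764 -0.3075  0.004 ] [ 0.4857 -0.306   0.004 ]
rim [ 0.5334 -0.3058  0.068 ] floor [ 0.5327 -0.3125  0.008 ] 0.07118463700163306
```

Call:
move_arm --pt "0 0 -3.7 0 0 0 1" --pt "0 0 -3.7 0 0 0 1" --pt "0 0 -3.6 0 0 0 1" --pt "-2.96 -1.67 0 0 0 6.77 1" --pt "-2.75 -2.01 0 0 0 6.77 1" --pt "-2.49 -2.31 0 0 0 6.77 1" --pt "-2.2 -2.59 0 0 0 6.77 1" --pt "-1.88 -2.84 0 0 0 6.77 1" --pt "-1.53 -3.04 0 0 0 6.77 1" --pt "-1.16 -3.2 0 0 0 6.77 1" --pt "-0.78 -3.31 0 0 0 6.77 1" --pt "-0.39 -3.38 0 0 0 6.77 1" --pt "0.01 -3.4 0 0 0 6.77 1" --pt "0.41 -3.37 0 0 0 6.77 1" --pt "0.81 -3.3 0 0 0 6.77 1" --pt "1.19 -3.18 0 0 0 6.77 1" --pt "1.56 -3.02 0 0 0 6.77 1" --pt "0 0 0 0 0 0 1"

```text
time: 1.6
tool_pos: [0.0053, 0.3853, 0.3594]
tool_rot: [-0.0, 0.819, 0.573, -0.001]
contact_force: [0.8, -0.4, 0.6]
gripper_width: 1.005
grasp_force: 0.0
```

```bash
python3 - <<'E'
from h import *
np.set_printoptions(precision=4,suppress=True)
f=grab('wrist');cv2.imwrite('pics/w1.png',cv2.resize(f['img'],(800,600),interpolation=cv2.INTER_CUBIC))
print(-f['R'].T@f['t'],f['R'],f['mtx'])
st=manip.state();print(st['time'],st['tool_pos'],st['tool_rot'],st['joint_pos'],st['contact_force'])
p=np.load('stand.npy')
for X in [(-.03,0,.255),(-.03,.022,.255),(-.03,-.022,.255),(.066,0,.252),(-.052,0,.266),(-.011,0,.266)]:print(X,proj(f,S2W(p,X))*1.5625)
t,s=load('top'),load('scene')
for k,q in {'big':((285,452),(572,217)),'small':((321,297),(454,363))}.items():
  a=[(t,*(np.array(q[0])/1.5625)),(s,*(np.array(q[1])/1.5625))];print(k,tri(*a))
E
```

```text
[0.0344 0.463  0.4826] [[ 0.9394 -0.3429 -0.0023]
 [-0.3239 -0.8897  0.3217]
 [-0.1124 -0.3015 -0.9468]] [[310.2616   0.     256.6207]
 [  0.     310.2616 194.1603]
 [  0.       0.       1.    ]]
1.65 [0.0069 0.3844 0.3593] [ 0.0006  0.8184  0.5747 -0.0007] [ 1.3587 -0.5948  1.963   0.0001  1.7753  1.705 ] [ 0.1639 -0.3192 -0.3002]
(-0.03, 0, 0.255) [1603.6821  306.3006]
(-0.03, 0.022, 0.255) [1561.1427  303.6248]
(-0.03, -0.022, 0.255) [1646.0813  308.9676]
(0.066, 0, 0.252) [1776.7435   96.5036]
(-0.052, 0, 0.266) [1617.8523  356.2928]
(-0.011, 0, 0.266) [1695.3332  275.1719]
big [0.4199 0.0772 0.2855]
small [0.629  0.0557 0.14  ]
```

View pics/w1.png

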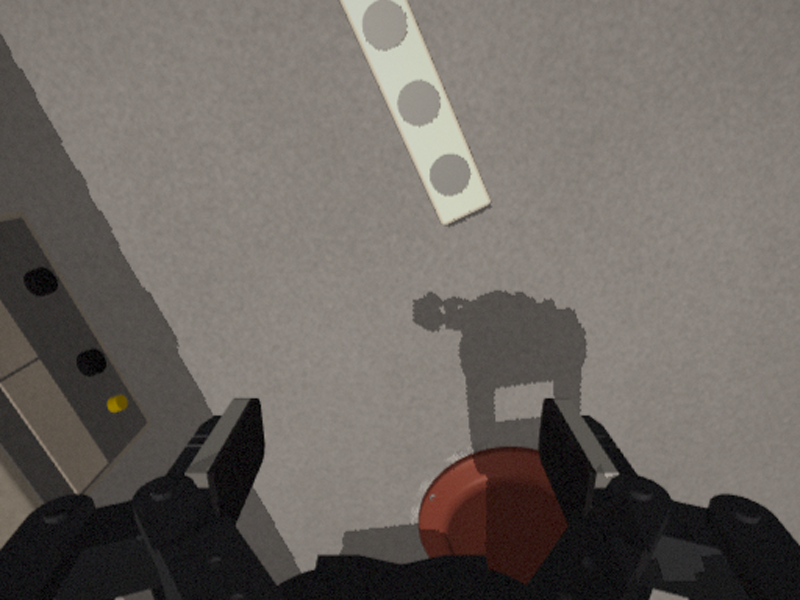

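I carried the shift the wrong way round during the turn, so the arm is in free space near its base. The wrist view shows only bare bench there. I'll go straight to the bail from here.

Call:
move_arm --pt "0 2 0 0 0 0 1" --pt "0.02 3.7 0 0 0 0 1" --pt "0.02 3.7 0 0 0 0 1" --pt "0.02 3.7 0 0 0 0 1" --pt "0.02 3.7 0 0 0 0 1" --pt "0.02 3.7 0 0 0 0 1" --pt "0.02 3.7 0 0 0 0 1" --pt "0.02 3.7 0 0 0 0 1" --pt "0.02 3.7 0 0 0 0 1" --pt "0.02 3.7 0 0 0 0 1" --pt "0.02 3.7 0 0 0 0 1" --pt "0.02 3.7 0 0 0 0 1" --pt "0.02 3.7 0 0 0 0 1" --pt "0.02 3.7 0 0 0 0 1" --pt "0.02 3.7 0 0 0 0 1" --pt "0.02 3.7 0 0 0 0 1" --pt "0.02 2.5 0 0 0 0 1" --pt "0 0 0 0 0 0 1" --pt "0 0 0 0 0 0 1"

```text
time: 3.23
tool_pos: [0.5738, 0.1788, 0.359]
tool_rot: [-0.001, 0.82, 0.572, -0.001]
contact_force: [0.4, -0.0, -0.5]
gripper_width: 0.999
grasp_force: 0.0
```

```bash
python3 - <<'E'
from h import *
np.set_printoptions(precision=4,suppress=True)
f=grab('wrist');cv2.imwrite('pics/w2.png',cv2.resize(f['img'],(800,600),interpolation=cv2.INTER_CUBIC))
st=manip.state();print(st['time'],st['tool_pos'],st['tool_rot'],st['joint_pos'],st['contact_force'])
p=np.load('stand.npy')
for X in [(-.03,0,.255),(-.03,.022,.255),(-.03,-.022,.255),(.066,0,.252),(-.052,0,.266),(-.011,0,.266)]:print(X,proj(f,S2W(p,X))*1.5625)
E
```

```text
3.2833 [0.573  0.1795 0.3595] [-0.0004  0.8201  0.5723 -0.0008] [ 0.1797 -0.0457  1.5316  0.0001  1.6574  0.532 ] [ 0.5449  0.1797 -0.4029]
(-0.03, 0, 0.255) [379.4348 307.3687]
(-0.03, 0.022, 0.255) [335.1092 304.8734]
(-0.03, -0.022, 0.255) [423.6301 309.8568]
(0.066, 0, 0.252) [389.4274  98.8988]
(-0.052, 0, 0.266) [376.4359 357.1181]
(-0.011, 0, 0.266) [380.1832 276.4998]
```

View pics/w2.png

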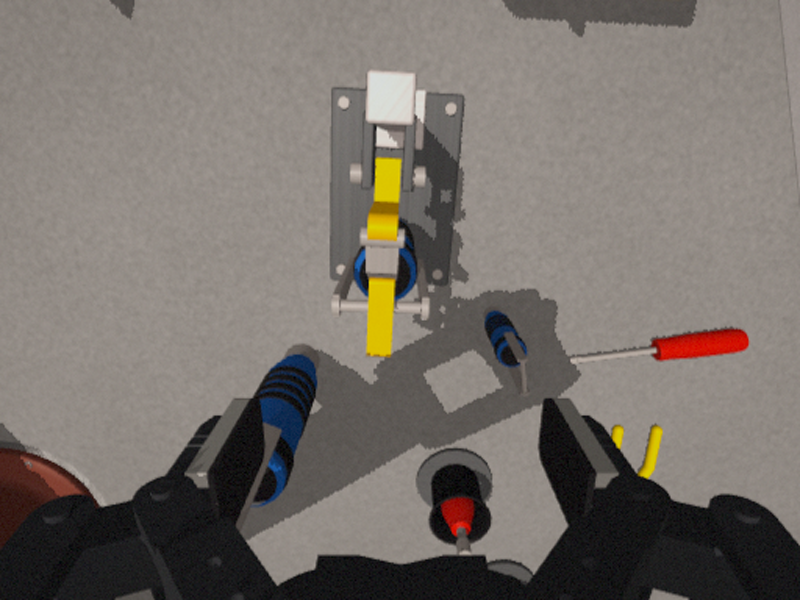

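The wrist view shows the bail bar level from (332,306) to (430,306), within 2 px of where the stand fit puts it. The post top is at (391,97) and the hook's front end at (379,355), so the stand pose holds and the hook shift is small. The nut driver fills the nearer holder.

Call:
move_arm --pt "0.37 -0.88 0 0 0 0 1" --pt "0 0 0 0 0 3.4 1" --pt "0 0 2 0 0 0 1" --pt "0 0 2 0 0 0 1" --pt "0 0 2 0 0 0 1" --pt "0 0 0 0 0 0 1" --pt "0 0 0 0 0 0 1"

```text
time: 3.87
tool_pos: [0.5644, 0.1879, 0.2994]
tool_rot: [-0.0, 0.836, 0.549, -0.001]
contact_force: [0.3, 0.2, 0.2]
gripper_width: 1.0
grasp_force: 0.0
```

```bash
python3 - <<'E'
from h import *
np.set_printoptions(precision=4,suppress=True)
f=grab('wrist');cv2.imwrite('pics/w3.png',cv2.resize(f['img'][100:340,90:410],(800,600),interpolation=cv2.INTER_CUBIC))
st=manip.state();print(st['time'],st['tool_pos'],st['tool_rot'],st['contact_force'])
p=np.load('stand.npy')
for X in [(-.03,0,.255),(-.03,.022,.255),(-.03,-.022,.255),(-.052,0,.266),(-.011,0,.266)]:print(X,(proj(f,S2W(p,X))-[90,100])*2.5)
q=st['tool_pos'];print('tcp',(proj(f,q)-[90,100])*2.5)
E
```

```text
3.9167 [0.5653 0.1879 0.3011] [0.0001 0.8361 0.5486 0.0004] [-0.5338 -0.2896  0.027 ]
(-0.03, 0, 0.255) [421.4606 344.3821]
(-0.03, 0.022, 0.255) [329.752  344.0292]
(-0.03, -0.022, 0.255) [513.2019 344.735 ]
(-0.052, 0, 0.266) [421.1527 449.8288]
(-0.011, 0, 0.266) [422.0658 288.8953]
tcp [419.0846 449.5245]
```

View pics/w3.png

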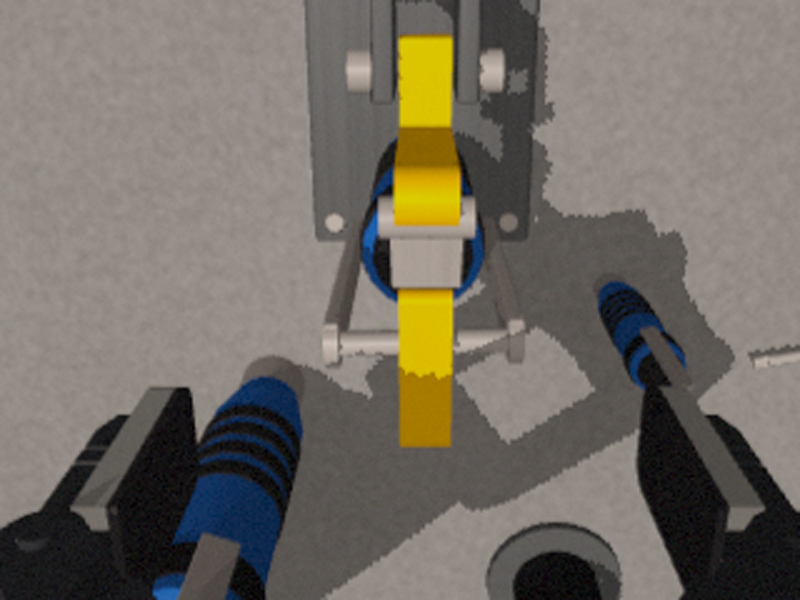

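The close view shows the bar from (325,342) to (522,340), square to the fingers, with its centre at (424,342). The hook front end is at y=447, so the shift is about +1 mm. The fingers straddle the bail, so I'll descend.

Call:
move_arm --pt "-0.15 0.12 1.2 0 0 0 1" --pt "0 0 1.2 0 0 0 1" --pt "0 0 1.2 0 0 0 1" --pt "0 0 1.2 0 0 0 1" --pt "0 0 0.6 0 0 0 1" --pt "0 0 0 0 0 0 1" --pt "0 0 0 0 0 0 1"

```text
time: 4.5
tool_pos: [0.5664, 0.1852, 0.2452]
tool_rot: [-0.0, 0.836, 0.548, -0.001]
contact_force: [0.4, 0.2, 0.5]
gripper_width: 0.997
grasp_force: 0.0
```

```bash
python3 - <<'E'
from h import *
np.set_printoptions(precision=4,suppress=True)
st=manip.state();print(st['tool_pos'],st['contact_force'],st['ft_torque'])
E
```

```text
[0.5664 0.1852 0.2452] [0.4138 0.1518 0.5395] [ 0.0509 -0.0013  0.0144]
```

Call:
move_arm --pt "0 0 0 0 0 0 -1" --pt "0 0 0 0 0 0 -1" --pt "0 0 0 0 0 0 -1" --pt "0 0 0 0 0 0 -1" --pt "0 0 0 0 0 0 -1" --pt "0 0 0 0 0 0 -1" --pt "0 0 0 0 0 0 -1" --pt "0 0 0 0 0 0 -1" --pt "0 0 0 0 0 0 -1" --pt "0 0 0 0 0 0 -1"

```text
time: 5.33
tool_pos: [0.5673, 0.1854, 0.2473]
tool_rot: [0.001, 0.836, 0.548, 0.001]
contact_force: [1.8, -0.6, 5.6]
gripper_width: 0.549
grasp_force: 62.7
```

Call:
move_arm --pt "0 0 -0.1 0 0 0 -1" --pt "0 0 0 0 0 0 -1" --pt "0 0 0 0 0 0 -1"

```text
time: 5.58
tool_pos: [0.5671, 0.1854, 0.2474]
tool_rot: [0.0, 0.836, 0.548, 0.001]
contact_force: [3.5, 1.4, 4.3]
gripper_width: 0.547
grasp_force: 62.5
```

Call:
move_arm --pt "0 0 -0.05 0 0 0 -1" --pt "0 0 0 0 0 0 -1" --pt "0 0 0 0 0 0 -1"

```text
time: 5.83
tool_pos: [0.5667, 0.1853, 0.2474]
tool_rot: [0.0, 0.836, 0.548, 0.0]
contact_force: [2.9, 0.3, 2.2]
gripper_width: 0.551
grasp_force: 62.3
```

Call:
move_arm --pt "0 0 -0.1 0 0 0 -1" --pt "0 0 0 0 0 0 -1" --pt "0 0 0 0 0 0 -1"

```text
time: 6.08
tool_pos: [0.5658, 0.1852, 0.2475]
tool_rot: [-0.001, 0.836, 0.548, -0.001]
contact_force: [0.4, -0.8, -1.3]
gripper_width: 0.547
grasp_force: 62.0
```

Call:
move_arm --pt "0 0 -0.1 0 0 0 -1" --pt "0 0 0 0 0 0 -1" --pt "0 0 0 0 0 0 -1"

```text
time: 6.33
tool_pos: [0.5657, 0.1852, 0.248]
tool_rot: [-0.001, 0.836, 0.548, -0.001]
contact_force: [-0.1, 0.3, -4.7]
gripper_width: 0.553
grasp_force: 62.1
```

Call:
move_arm --pt "0 0 -0.08 0 0 0 -1" --pt "0.2 0 0 0 0 0 -1" --pt "0.3 0 0 0 0 0 -1" --pt "0.3 0 0 0 0 0 -1" --pt "0 0 0 0 0 0 -1" --pt "0 0 0 0 0 0 -1"

```text
time: 6.83
tool_pos: [0.5699, 0.1929, 0.2504]
tool_rot: [0.0, 0.836, 0.548, -0.0]
contact_force: [0.4, -0.1, -4.6]
gripper_width: 0.544
grasp_force: 62.2
```

Call:
move_arm --pt "0.3 0 0 0 0 0 -1" --pt "0.3 0 0 0 0 0 -1" --pt "0 0 0 0 0 0 -1" --pt "0 0 0 0 0 0 -1"

```text
time: 7.17
tool_pos: [0.5722, 0.1981, 0.2505]
tool_rot: [0.0, 0.836, 0.548, -0.0]
contact_force: [-1.6, -1.7, -2.5]
gripper_width: 0.546
grasp_force: 62.3
```

Call:
move_arm --pt "0.25 0 0 0 0 0 -1" --pt "0.25 0 0 0 0 0 -1" --pt "0 0 0 0 0 0 -1" --pt "0 0 0 0 0 0 -1"

```text
time: 7.5
tool_pos: [0.5739, 0.2024, 0.2498]
tool_rot: [0.0, 0.836, 0.548, -0.001]
contact_force: [-1.7, -3.8, -5.8]
gripper_width: 0.551
grasp_force: 62.4
```

Call:
move_arm --pt "0.2 0 0.04 0 0 0 -1" --pt "0 0 0 0 0 0 -1" --pt "0 0 0 0 0 0 -1"

```text
time: 7.75
tool_pos: [0.5746, 0.204, 0.2493]
tool_rot: [0.0, 0.836, 0.548, -0.001]
contact_force: [-1.8, -5.7, -5.2]
gripper_width: 0.551
grasp_force: 62.5
```

Call:
move_arm --pt "0.2 0 0 0 0 0 -1" --pt "0 0 0 0 0 0 -1" --pt "0 0 0 0 0 0 -1"

```text
time: 8.0
tool_pos: [0.5753, 0.2056, 0.249]
tool_rot: [0.0, 0.836, 0.548, -0.002]
contact_force: [-3.1, -6.1, -7.3]
gripper_width: 0.547
grasp_force: 62.7
```

Call:
move_arm --pt "0.2 0 0 0 0 0 -1" --pt "0 0 0 0 0 0 -1" --pt "0 0 0 0 0 0 -1"

```text
time: 8.25
tool_pos: [0.5759, 0.2072, 0.2486]
tool_rot: [0.0, 0.837, 0.548, -0.002]
contact_force: [-2.7, -6.8, -7.2]
gripper_width: 0.547
grasp_force: 62.8
```

Call:
move_arm --pt "0.15 0 0 0 0 0 -1" --pt "0 0 0 0 0 0 -1" --pt "0 0 0 0 0 0 -1"

```text
time: 8.5
tool_pos: [0.5762, 0.2079, 0.2483]
tool_rot: [0.001, 0.837, 0.548, -0.003]
contact_force: [-3.5, -8.9, -7.2]
gripper_width: 0.548
grasp_force: 62.9
```

Call:
move_arm --pt "0.15 0 0 0 0 0 -1" --pt "0 0 0 0 0 0 -1" --pt "0 0 0 0 0 0 -1"

```text
time: 8.75
tool_pos: [0.5763, 0.2081, 0.2483]
tool_rot: [0.001, 0.837, 0.548, -0.004]
contact_force: [-5.2, -13.4, -6.7]
gripper_width: 0.55
grasp_force: 63.1
```

The force jumped to 14 N and the position stalled, so that is the stop. Easing off.

Call:
move_arm --pt "-0.2 0 0 0 0 0 -1" --pt "-0.15 0 0 0 0 0 -1" --pt "0 0 0 0 0 0 -1" --pt "0 0 0 0 0 0 -1"

```text
time: 9.08
tool_pos: [0.5757, 0.2067, 0.249]
tool_rot: [0.0, 0.837, 0.548, -0.002]
contact_force: [-3.5, -6.3, -5.8]
gripper_width: 0.546
grasp_force: 63.0
```

Call:
move_arm --pt "0 0 -0.2 0 0 0 -1" --pt "0 0 -0.2 0 0 0 -1" --pt "0 0 0 0 0 0 -1" --pt "0 0 0 0 0 0 -1"

```text
time: 9.42
tool_pos: [0.5753, 0.2065, 0.2524]
tool_rot: [0.0, 0.837, 0.548, -0.003]
contact_force: [-3.6, -7.6, -7.1]
gripper_width: 0.546
grasp_force: 62.8
```

Call:
move_arm --pt "0.03 0 -0.2 0 0 0 -1" --pt "0.03 0 -0.2 0 0 0 -1" --pt "0 0 0 0 0 0 -1" --pt "0 0 0 0 0 0 -1"

```text
time: 9.75
tool_pos: [0.5752, 0.2065, 0.2559]
tool_rot: [0.0, 0.837, 0.548, -0.004]
contact_force: [-3.2, -8.4, -7.8]
gripper_width: 0.547
grasp_force: 62.9
```

Call:
move_arm --pt "0.02 0 -0.2 0 0 0 -1" --pt "0.02 0 -0.2 0 0 0 -1" --pt "0 0 0 0 0 0 -1" --pt "0 0 0 0 0 0 -1"

```text
time: 10.08
tool_pos: [0.575, 0.2063, 0.2595]
tool_rot: [0.001, 0.837, 0.548, -0.004]
contact_force: [-5.4, -10.8, -7.7]
gripper_width: 0.551
grasp_force: 63.0
```

Call:
move_arm --pt "0 0 -0.3 0 0 0 -1" --pt "0 0 -0.3 0 0 0 -1" --pt "0 0 -0.2 0 0 0 -1" --pt "0 0 0 0 0 0 -1" --pt "0 0 0 0 0 0 -1"

```text
time: 10.5
tool_pos: [0.5747, 0.2051, 0.2674]
tool_rot: [0.001, 0.837, 0.547, -0.006]
contact_force: [-6.9, -14.9, -7.4]
gripper_width: 0.547
grasp_force: 63.2
```

Call:
move_arm --pt "-0.3 0 0 0 0 0 -1" --pt "-0.3 0 0 0 0 0 -1" --pt "-0.3 0 0 0 0 0 -1" --pt "0 0 0 0 0 0 -1"

```text
time: 10.83
tool_pos: [0.5735, 0.2007, 0.2706]
tool_rot: [-0.0, 0.836, 0.548, 0.001]
contact_force: [1.0, 0.7, -5.3]
gripper_width: 0.547
grasp_force: 63.6
```

Call:
move_arm --pt "-0.4 0 0 0 0 0 -1" --pt "-0.6 0 0 0 0 0 -1" --pt "-0.6 0 0 0 0 0 -1" --pt "0 0 0 0 0 0 -1" --pt "0 0 0 0 0 0 -1"

```text
time: 11.25
tool_pos: [0.5668, 0.1855, 0.2701]
tool_rot: [-0.0, 0.837, 0.548, 0.0]
contact_force: [-0.4, 0.1, -5.1]
gripper_width: 0.546
grasp_force: 63.6
```

Call:
move_arm --pt "-1 0 0 0 0 0 -1" --pt "-1.5 0 0 0 0 0 -1" --pt "-1.5 0 0 0 0 0 -1" --pt "-1.5 0 0 0 0 0 -1" --pt "-1.5 0 0 0 0 0 -1" --pt "0 0 -1 0 0 0 -1" --pt "0 0 -2 0 0 0 -1" --pt "0 0 -2 0 0 0 -1" --pt "0 0 -2 0 0 0 -1" --pt "0 0 -2 0 0 0 -1" --pt "0 0 -1 0 0 0 -1" --pt "0 0 0 0 0 0 -1"

```text
time: 12.25
tool_pos: [0.5398, 0.1213, 0.3742]
tool_rot: [0.002, 0.837, 0.548, 0.003]
contact_force: [0.4, -0.1, -3.7]
gripper_width: 0.548
grasp_force: 63.8
```

```bash
python3 - <<'E'
from h import *
np.set_printoptions(precision=4,suppress=True)
f=grab('scene');a=cv2.resize(f['img'][90:300,190:400],(570,570),interpolation=cv2.INTER_CUBIC);cv2.imwrite('pics/s2.png',a)
st=manip.state();print(st['time'],st['tool_pos'],st['tool_rot'],st['contact_force'],st['ft_torque'])
q=st['tool_pos'];k=570/210
for z in(.008,-.052,-.2015): print((proj(f,q+[0,0,z])-[190,90])*k)
E
```

```text
12.3 [0.5393 0.1213 0.3717] [0.0007 0.8365 0.548  0.0015] [-0.5716 -0.1885 -5.1173] [-0.0079 -0.0007 -0.0044]
[459.077  145.5271]
[444.5791 209.7072]
[414.4425 343.1174]
```

View pics/s2.png

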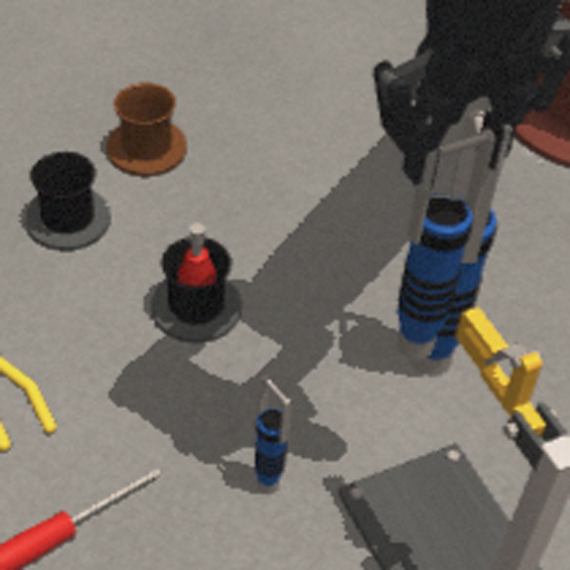

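The bail is off the hook. The driver hangs upright, with its nose near (415,350) in the crop, and the stand is undisturbed. I'll carry it to the empty holder, whose rim is at (64,173).

Call:
move_arm --pt "-1 0.42 0 0 0 0 -1" --pt "-2 0.83 0 0 0 0 -1" --pt "-3 1.25 0 0 0 0 -1" --pt "-3 1.25 0 0 0 0 -1" --pt "-3 1.25 0 0 0 0 -1" --pt "-3 1.25 0 0 0 0 -1" --pt "-3 1.25 0 0 0 0 -1" --pt "-3 1.25 0 0 0 0 -1" --pt "-3 1.25 0 0 0 0 -1" --pt "-3 1.25 0 0 0 0 -1" --pt "-3 1.25 0 0 0 0 -1" --pt "-3 1.25 0 0 0 0 -1" --pt "-3 1.25 0 0 0 0 -1" --pt "-2.5 1.05 0 0 0 0 -1" --pt "-1.5 0.65 0 0 0 0 -1" --pt "-1.2 0.5 0 0 0 0 -1" --pt "-0.2 0.2 0 0 0 0 -1" --pt "0 0 0 0 0 0 -1" --pt "0 0 0 0 0 0 -1"

```text
time: 13.88
tool_pos: [0.5334, -0.3263, 0.3697]
tool_rot: [-0.001, 0.836, 0.549, 0.0]
contact_force: [0.2, -0.6, -4.7]
gripper_width: 0.547
grasp_force: 63.6
```

```bash
python3 - <<'E'
from h import *
np.set_printoptions(precision=4,suppress=True)
t0=load('top');s=load('scene')
k=210/570
print('rim scene',atz(s,190+64*k-.4,90+174*k-.4,.068),'foot scene',(atz(s,190+24*k-.4,90+217*k-.4,.006)+atz(s,190+110*k-.4,90+217*k-.4,.006))/2)
f=grab('scene');x0,y0=150,60
a=cv2.resize(f['img'][y0:y0+150,x0:x0+150],(600,600),interpolation=cv2.INTER_CUBIC)
g=grab('wrist')
cv2.imwrite('pics/s3.png',np.hstack([a[:,:400],cv2.resize(g['img'][100:384,156:346],(400,600))]))
st=manip.state();print(st['time'],st['tool_pos'],st['tool_rot'],st['contact_force'],st['joint_pos'])
q=st['tool_pos']
for z in(.008,-.052,-.2015): print((proj(f,q+[0,0,z])-[x0,y0])*4)
print('rim',(proj(f,[.532,-.306,.068])-[x0,y0])*4)
E
```

```text
rim scene [ 0.5322 -0.3053  0.068 ] foot scene [ 0.5337 -0.3063  0.006 ]
13.9833 [ 0.5335 -0.3261  0.3702] [-0.0001  0.8359  0.5489  0.0002] [-0.5739  0.6217 -3.9348] [-0.6677  0.0102  1.459   0.0004  1.6724 -0.2589]
[182.2888 -41.8424]
[193.3933  50.1873]
[217.2986 248.3044]
rim [252.2245 374.1993]
```

View pics/s3.png

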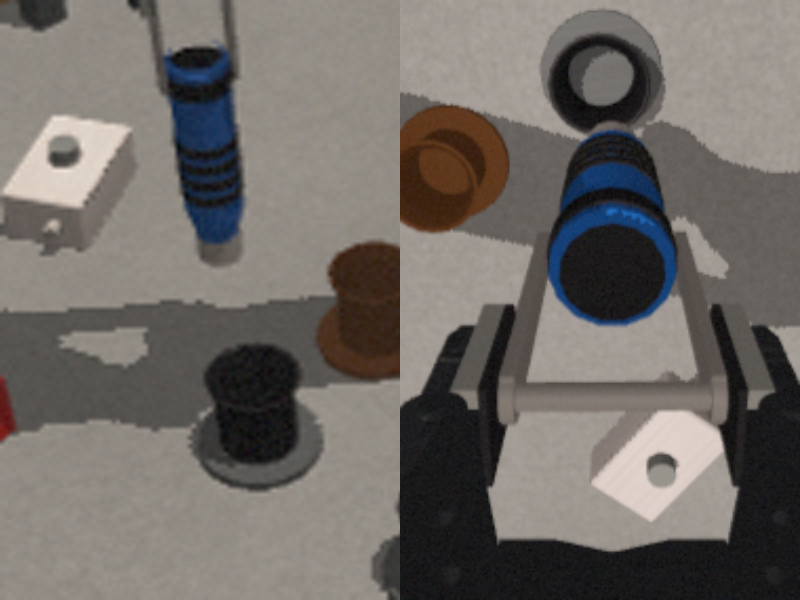

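Both cameras put the empty holder's axis at (0.5325, -0.3057), and the driver's nose at (219,254) in the scene crop matches the prediction. In the wrist crop the driver is about 2 cm past the cup, so I'll correct that and lower it.

Call:
move_arm --pt "0.9 -0.45 0 0 0 0 -1" --pt "0.93 -0.45 0 0 0 0 -1" --pt "0 0 1.5 0 0 0 -1" --pt "0 0 2.5 0 0 0 -1" --pt "0 0 2.5 0 0 0 -1" --pt "0 0 1.5 0 0 0 -1" --pt "0 0 0 0 0 0 -1" --pt "0 0 0 0 0 0 -1"

```text
time: 14.65
tool_pos: [0.5318, -0.3064, 0.2884]
tool_rot: [-0.001, 0.836, 0.548, -0.0]
contact_force: [0.5, -0.2, -5.0]
gripper_width: 0.547
grasp_force: 63.7
```

```bash
python3 - <<'E'
from h import *
np.set_printoptions(precision=4,suppress=True)
f=grab('scene');x0,y0=150,60
a=cv2.resize(f['img'][y0:y0+150,x0:x0+150],(600,600),interpolation=cv2.INTER_CUBIC)
g=grab('wrist')
cv2.imwrite('pics/s4.png',np.hstack([a[:,:400],cv2.resize(g['img'][100:384,156:346],(400,600))]))
st=manip.state();print(st['time'],st['tool_pos'],st['tool_rot'],st['contact_force'])
q=st['tool_pos']
print('nose',(proj(f,q+[0,0,-.2023])-[x0,y0])*4,'rim',(proj(f,[.5325,-.3057,.068])-[x0,y0])*4)
E
```

```text
14.75 [ 0.5329 -0.3074  0.2918] [0.0014 0.8364 0.5482 0.0005] [-0.5806  0.0651 -4.3699]
nose [247.3776 350.8902] rim [251.9842 374.7764]
```

View pics/s4.png

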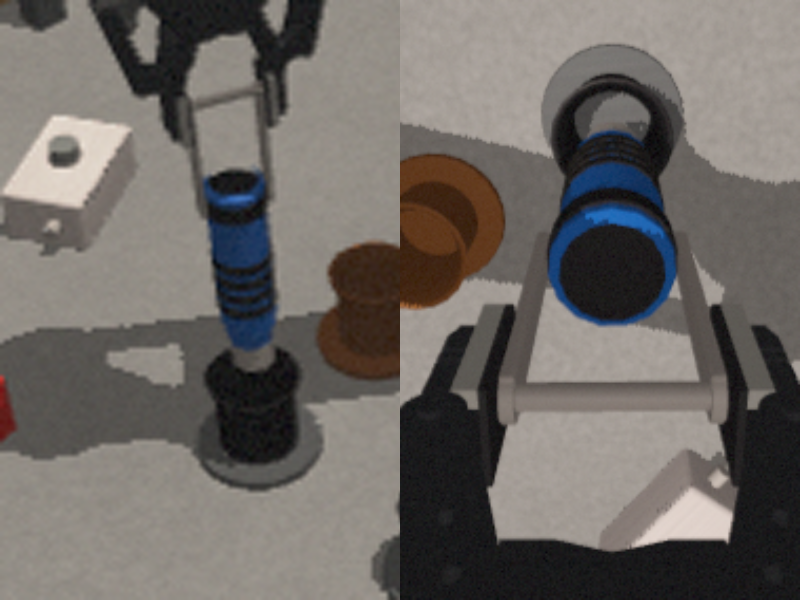

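The nose is centred over the cup, at (255,357) against the rim at (252,375). Lowering.

Call:
move_arm --pt "0 0 0.8 0 0 0 -1" --pt "0 0 1 0 0 0 -1" --pt "0 0 1 0 0 0 -1" --pt "0 0 0.7 0 0 0 -1" --pt "0 0 0 0 0 0 -1"

```text
time: 15.17
tool_pos: [0.5311, -0.3063, 0.2516]
tool_rot: [-0.002, 0.836, 0.548, -0.001]
contact_force: [0.0, -0.2, -5.7]
gripper_width: 0.547
grasp_force: 63.6
```

Call:
move_arm --pt "0 0 0.6 0 0 0 -1" --pt "0 0 0.8 0 0 0 -1" --pt "0 0 0.8 0 0 0 -1" --pt "0 0 0.6 0 0 0 -1" --pt "0 0 0.4 0 0 0 -1" --pt "0 0 0 0 0 0 -1"

```text
time: 15.67
tool_pos: [0.5316, -0.3066, 0.2212]
tool_rot: [-0.001, 0.836, 0.548, -0.0]
contact_force: [-0.6, 0.3, -4.8]
gripper_width: 0.549
grasp_force: 63.6
```

Call:
move_arm --pt "0 0 0.3 0 0 0 -1" --pt "0 0 0.3 0 0 0 -1" --pt "0 0 0 0 0 0 -1" --pt "0 0 0 0 0 0 -1"

```text
time: 16.0
tool_pos: [0.5322, -0.307, 0.217]
tool_rot: [-0.0, 0.836, 0.548, 0.0]
contact_force: [-0.5, -1.0, -4.5]
gripper_width: 0.545
grasp_force: 63.6
```

Expecting the floor at about 0.210. Easing down by feel.

Call:
move_arm --pt "0 0 0.2 0 0 0 -1" --pt "0 0 0.2 0 0 0 -1" --pt "0 0 0 0 0 0 -1" --pt "0 0 0 0 0 0 -1"

```text
time: 16.33
tool_pos: [0.5321, -0.3069, 0.2127]
tool_rot: [-0.0, 0.836, 0.548, -0.0]
contact_force: [0.4, 0.4, -4.2]
gripper_width: 0.549
grasp_force: 63.7
```

Call:
move_arm --pt "0 0 0.15 0 0 0 -1" --pt "0 0 0.1 0 0 0 -1" --pt "0 0 0 0 0 0 -1" --pt "0 0 0 0 0 0 -1"

```text
time: 16.67
tool_pos: [0.5324, -0.3071, 0.2108]
tool_rot: [0.0, 0.836, 0.548, 0.0]
contact_force: [-0.4, -0.7, -3.7]
gripper_width: 0.55
grasp_force: 63.8
```

Call:
move_arm --pt "0 0 0.12 0 0 0 -1" --pt "0 0 0 0 0 0 -1" --pt "0 0 0 0 0 0 -1"

```text
time: 16.92
tool_pos: [0.5324, -0.3073, 0.2107]
tool_rot: [0.001, 0.836, 0.548, 0.0]
contact_force: [-2.0, -0.1, 3.5]
gripper_width: 0.548
grasp_force: 64.6
```

Call:
move_arm --pt "0 0 0.12 0 0 0 -1" --pt "0 0 0 0 0 0 -1" --pt "0 0 0 0 0 0 -1"

```text
time: 17.17
tool_pos: [0.5326, -0.3074, 0.2107]
tool_rot: [0.001, 0.836, 0.548, 0.0]
contact_force: [-4.1, 1.5, 9.6]
gripper_width: 0.546
grasp_force: 65.2
```

It is on the floor. I'll relieve the press and release.

Call:
move_arm --pt "0 0 -0.17 0 0 0 -1" --pt "0 0 0 0 0 0 -1" --pt "0 0 0 0 0 0 -0.3" --pt "0 0 0 0 0 0 0.1" --pt "0 0 0 0 0 0 0.3" --pt "0 0 0 0 0 0 0.6" --pt "0 0 0 0 0 0 1" --pt "0 0 0 0 0 0 1" --pt "0 0 0 0 0 0 1" --pt "0 0 0 0 0 0 1" --pt "0 0 0 0 0 0 1"

```text
time: 18.08
tool_pos: [0.5323, -0.307, 0.2097]
tool_rot: [0.0, 0.836, 0.548, 0.0]
contact_force: [0.4, 0.2, -0.2]
gripper_width: 1.001
grasp_force: 0.0
```

Call:
move_arm --pt "0 0 -0.5 0 0 0 1" --pt "0 0 -1 0 0 0 1" --pt "0 0 -2 0 0 0 1" --pt "0 0 -3 0 0 0 1" --pt "0 0 -3 0 0 0 1" --pt "0 0 -3 0 0 0 1" --pt "0 0 0 0 0 0 1" --pt "0 0 0 0 0 0 1"

```text
time: 18.75
tool_pos: [0.5332, -0.3078, 0.3395]
tool_rot: [0.003, 0.836, 0.548, 0.001]
contact_force: [0.6, 0.8, -0.5]
gripper_width: 1.002
grasp_force: 0.0
```

```bash
python3 - <<'E'
from h import *
np.set_printoptions(precision=4,suppress=True)
f=grab('scene')
g=grab('wrist')
cv2.imwrite('pics/s5.png',np.hstack([cv2.resize(f['img'][90:340,150:410],(416,400)),cv2.resize(g['img'],(384,288))[:400].repeat(1,0) if 0 else cv2.copyMakeBorder(cv2.resize(g['img'],(384,288)),0,112,0,0,0)]))
st=manip.state();print(st['time'],st['tool_pos'],st['contact_force'],st['gripper_width'])
print('cap',(proj(f,[.5325,-.3065,.158])-[150,90])*1.6,'bar',(proj(f,[.5325,-.3065,.218])-[150,90])*1.6)
E
```

```text
18.85 [ 0.5321 -0.3069  0.3349] [0.0301 0.2348 0.5351] 1.0025806578856697
cap [96.071  61.5411] bar [92.8352 32.0634]
```

View pics/s5.png

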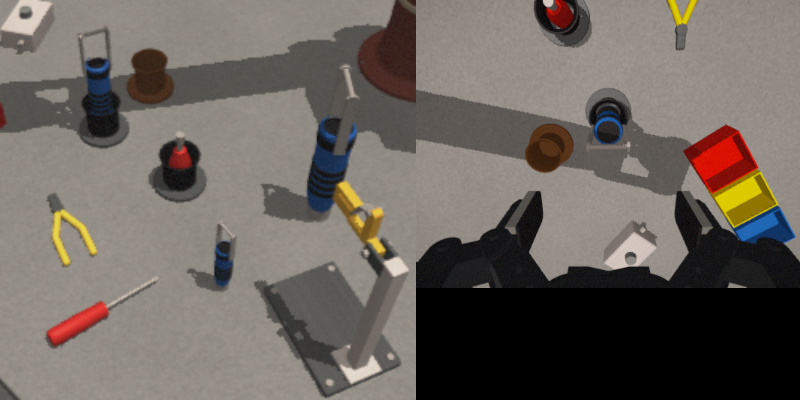

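The driver stands upright in the black holder, with its cap at (97,63) where (96,62) was predicted. Everything else is where it was and the gripper is clear.

```bash
python3 -c "
from plant import manip
print(manip.job_done())"
```

```text
the job is handed in; nothing more can be done
None
```

The blue screwdriver is off the hook and standing upright on the floor of the empty black holder; the job was handed in at about 19 s with the gripper clear, sideways force on the hook peaking at about 16 N against the 18 N limit.

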